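# Turn a welded bracket in its fixture and hold a hardness probe on its second spot

## Task

The welded T-bracket in the fixture has been hardness-tested beside its weld on the spot that shows: pull it out from under the bar, turn it half round on its base, slide it back in flat on the plate until its upright is squarely up against the bar with the other, untested spot in the open, and let go. Then take the hardness probe from its dock and hold it upright with its nose inside the untested spot's scribed ring, pressed gently until the sprung nose is about half-way in. Finish while still holding it there, and leave the flat steel offcut, spanner and screwdriver where they lie.

Things in the scene. Friction and masses are not known exactly. Their poses are not given: they have to be found in the camera images.
- fixture: Fixed plate 170 x 160 x 16 mm (local y -100 to +60) with a hold-down bar across it: along local x, 140 long, 40 deep (local y 0 to 40), underside 32 and top 48 mm above the table, on two posts that leave an opening 100 mm wide (local x -50 to 50) over the plate. Origin at table height below the bar's front face, mid-length; the open front looks to local -y; yaw -0.7 to -0.3 rad.
- bar_face (a point): Centre of the bar's front face (local y = 0 of the fixture), 40 mm above the table; axes as the fixture's. The bracket's upright must meet this face.
- bracket: Loose steel T, 0.3 to 0.6 kg. Flange 60 (local x) x 100 (y) x 8 mm; mid-way an upright 44 (x) x 8 (y) mm, top 75 mm above the underside, 5 mm weld beads at its foot. Origin at the centre of the flange's underside, z up. At the start its axes lie along the fixture's, upright at the bar, +y half under the bar. Seated after the half turn, the origin is 4 mm in front of the bar, 16 mm above the table.
- upright_mid (a point): Centre of the bracket's upright plate, 41.5 mm above the flange's underside, 33.5 mm below the upright's top; axes as the bracket's. Beside the bar only the upright's two ends (44 mm apart along local x) can be gripped, with the fingertips above the bar's top.
- spot_todo (a point): Centre of the untested spot: a bright ground disc in a scribed ring 20 mm across on the flange's top (8 mm above its underside), 30 mm from the upright's mid-plane on the bracket's local +y side; below the bar at the start.
- spot_done (a point): Centre of the spot that has been tested already (same ring, with three small indents), 30 mm on the bracket's local -y side; out in the open at the start.
- dock: Fixed grey dock of the hardness tester: a socket block 66 x 66 mm, 75 mm high, and in front of it (local -x, to 107 mm from the socket) a low read-out up to 62 mm high. Origin at table height below the socket's axis. The probe stands upright in the socket, 45 mm deep, about 1.5 mm clear all round, its shoulder 30 mm above the table; pull it straight up.
- probe: Loose hand-held hardness probe, 0.25 kg, a grey cylinder 26 mm in diameter and 115 mm long with a ribbed grip 52 to 106 mm above its shoulder, with the sprung nose below. Origin at the centre of the lower shoulder; local z runs along it from the nose to the top, and is up at the start.
- probe_grip (a point): Point on the probe's axis 90 mm above its shoulder, 115 mm above the tip of the free nose, 25 mm below the probe's top, where it is gripped; axes as the probe's.
- nose_tip (a point): Tip of the probe's sprung nose, a steel pin 11 mm in diameter with a 5 mm wide end that stands 25 mm out of the shoulder when free.
- nose (a joint): How far the nose is pushed into the probe: 0 free to 0.010 m at its stop; 0.005 is half-way (a dark line round the nose lies 5 mm below the shoulder when free). Spring: 1.4 N when it starts to move, then 0.7 N per mm, about 5 N half-way.
- flat_offcut: Bystander: flat steel bar 32 x 110 x 8 mm, lying on the table; leave alone. Origin at the centre of its underside.
- spanner_17: Bystander: open-ended spanner 36 x 196 x 6 mm, lying on the table near the middle; leave alone. Origin at the centre of its underside.
- screwdriver_y: Bystander: screwdriver 26 x 214 x 26 mm, lying at the right; leave alone. Origin at the centre of its underside.

How it is judged:
By the outcome, as a careful person would: the job done as asked, in the order asked, and still so for the second after the job is handed in, while the arm keeps its last pose, push and grip.
It also fails if it takes over 69 s, if anything falls off the work surface, if the arm or the gripper's body presses on something with over 40 N, if the wrist force passes 120 N, or if a joint passes its speed limit or range.

## Robot

A 7-joint arm with a two-finger parallel gripper is mounted at the origin on a cart in front of the work surface, level with it; the furniture and walls round the work are solid. World frame = base frame: x ahead of the robot, y to its left, z up, the work surface at z = 0. Lengths are in mm, angles in rad, forces in N, time in s.
With the tool pointing down it reaches from about 425 to 950 mm from the base axis. Payload 4.7 kg.
Tool frame: the origin (TCP) lies midway between the tips of the shut fingers; the grasp point (between the pads) lies 19 mm behind it; z points along the fingers, y is the line along which they close (so a half turn about z gives the same grasp; the last joint's range is limited). The gripper opens to 85 mm and grips with 20 to 120 N. Pads are 22 mm wide; open, the fingers measure 114 mm over their backs; the gripper's body (76 mm by 85 mm) begins 54 mm behind the grasp point. The pads swing forward as they close: fully open they stand 13 mm farther back than shut.
Start: joints at [-1.337, 0.469, -0.049, 1.532, 0.024, 1.141, -0.082], TCP at [175.313, 651.854, 231.335] pointing down, gripper open.
Joint ranges: [-2.59, 2.59], [-0.33, 1.99], [-1.39, 1.29], [0.1, 2.45], [-1.04, 4.18], [0.21, 1.99], [-2.66, 2.66]. Speed limits (rad/s): [2.57, 2.57, 3.14, 3.14, 3.14, 3.14, 3.14].

## Interface

Orientations are given as a rotation vector (axis times angle).
In Python, from rig import ctrl gives the robot as it stands.
- The arm moves only by the shell command python3 -m inch 'ROWS' [FORCE]. ROWS is JSON, a list of rows, each an object with "travel": the shift along the tool's x, y, z in units of 50 mm (1.0 is 50 mm), a list of three; "turn": the turn, a rotation vector about the tool's x, y, z in units of 6 degrees (1.0 is 6 degrees), a list of three; "claw": the opening, from 0 (shut) to 1 (fully open). In form: [{"travel": [tx, ty, tz], "turn": [wx, wy, wz], "claw": claw}, ...]. A call has 1 to 20 rows; each row shifts and turns the commanded pose from where the row before left it, along the tool's axes as they then stand; what a row does not reach is not made up. A row lasts 1/10 s, in which the tool goes at most 50 mm and 8.59 degrees, less where a joint would pass 70% of its speed; a pose out of reach is approached as far as the arm can. A call is refused whole if a number of a shift passes 1 or a number of a turn 1, either way. A call with a gripper value outside its range is refused whole. The fingers move at their own pace and stop on an object; FORCE is the grip in N (left out, the last holds). Time passes only in rows, so rows that do not move let the fingers close. It gives the time, the measured TCP pose, the force, the opening and the grip force at its end, in the units of the state.
- ctrl.get_obs(): the state, without advancing time (a new reading comes with each control period).
- ctrl.read_camera(name): name is "scene" or "top" or "wrist"; returns a dict with "image" (384x512x3 uint8, blue, green, red), "depth" (384x512 float32, mm along the optical axis (not along the pixel's ray), 0 where there is no reading), "fx", "fy", "cx", "cy" (pixels), "extrinsics" (4x4, takes a point from camera to world coordinates). Camera axes: x right, y up, looking along -z (the intrinsics and any distortion apply to the point x, -y, -z); pixel columns grow to the right and rows downward; lengths in mm; the calibration is good to about 2 mm. A picture is of the moment at which its call begins.
- ctrl.hand_in(): hands the job in; it is judged then, once.
Trained networks look in a picture, given as the dict that the camera call returned (one of the last four; its "shot" number tells which), for a name from the list of things; names that differ only in an ending like _2 or _b are one class to them, and where a whole thing is asked for, a point or a joint stands for the part that bears it (a point fixed in the world has none). Each returns a list of dicts, best first, with "p" (0 to 1); they miss things now and then, are a little off and sometimes report something else, mostly with a low value. They report only what shows in the picture. A call takes as long as a camera call.
- ctrl.regions_of(picture, target): "region" (384x512 bool, what is visible of it) and "bbox" ([left, top, width, height] in pixels, round what is visible of it).
- ctrl.mark_of(picture, target): "pixel" ([column, row] in pixels: a listed point, or the origin of a listed thing).
The state is a dict: "t": time; "joints": joint angles; "qvel": joint speeds; "joint_torque": joint torques, N m; "ee_pos": TCP position; "tool_rot": TCP orientation; "force": force on the tool from outside, world axes, zero at the start; "moment": the same for the moment, N m; "grip_width": finger opening in mm; "finger_force": force on a finger pad.
Only numpy, scipy, OpenCV 4.12 (cv2) and the standard library are available. Lean on these libraries where they do the work, as an engineer would, in place of code of your own. Each camera call takes 0.05 s, during which the arm holds its last target. There are 200 camera calls.

## Working session

There is one attempt and no reset: what is moved stays moved. The work goes in short steps, Python scripts to look and compute and a shell command to move; the robot and the scene stay as the last step left them, time stands still between calls to the robot, and variables do not carry over. Pictures are saved under pics/ and viewed, at most 11 in all, crops included, and the job is handed in when it is done.

```bash
ls; mkdir -p pics; cat > h.py <<'E'
import numpy as np,cv2
from scipy.spatial.transform import Rotation as R
from rig import ctrl
def px2w(p,u,v,d=None,z=None):
    E=np.array(p["extrinsics"]);r=np.array([(u-p["cx"])/p["fx"],-(v-p["cy"])/p["fy"],-1.0])
    if z is not None:
        w=E[:3,:3]@r; return E[:3,3]+w*(z-E[2,3])/w[2]
    if d is None: d=p["depth"][int(round(v)),int(round(u))]
    return E[:3,:3]@(r*d)+E[:3,3]
def cloud(p,m):
    v,u=np.nonzero(m&(p["depth"]>0)); d=p["depth"][v,u]
    E=np.array(p["extrinsics"])
    c=np.stack([(u-p["cx"])/p["fx"]*d,-(v-p["cy"])/p["fy"]*d,-d],1)
    return c@E[:3,:3].T+E[:3,3]
def obs():
    o=ctrl.get_obs(); return o
E
python3 - <<'E'
from h import *
np.set_printoptions(precision=1,suppress=True)
o=obs();print({k:np.round(v,3) for k,v in o.items()})
ims=[]
for n in ["top","scene"]:
    p=ctrl.read_camera(n);ims.append(p["image"]);print(n,{k:(v if k not in("image","depth") else 0) for k,v in p.items()})
    for t in ["fixture","bar_face","bracket","upright_mid","spot_done","dock","probe","probe_grip","flat_offcut","spanner_17","screwdriver_y"]:
        for m in ctrl.mark_of(p,t)[:2]:
            u,v=m["pixel"]
            try: w=px2w(p,u,v)
            except Exception as e: w=None
            print(t,round(m["p"],2),np.array([u,v]),w)
    cv2.imwrite(f"pics/{n}0.png",p["image"])
E
```

```text
pics
{'t': np.float64(0.0), 'joints': array([-1.3,  0.5, -0. ,  1.5,  0. ,  1.1, -0.1]), 'qvel': array([ 0., -0.,  0.,  0.,  0., -0.,  0.]), 'joint_torque': array([ -0. , -51. ,  -0. , -23.8,   0. ,   0. ,  -0. ]), 'ee_pos': array([175.2, 651.3, 230.2]), 'tool_rot': array([-0.4, -3.1,  0. ]), 'force': array([ 0.3,  0.3, -0.2]), 'moment': array([ 0., -0.,  0.]), 'finger_force': np.float64(0.0), 'grip_width': np.float64(85.51)}
top {'image': 0, 'depth': 0, 'fx': 469.80558525022576, 'fy': 469.80558525022576, 'cx': 253.76886567650857, 'cy': 190.70978583485044, 'extrinsics': array([[   0. ,    1. ,   -0.1,  355. ],
       [  -1. ,    0. ,    0. ,  -85.2],
       [   0. ,    0.1,    1. , 1319.8],
       [   0. ,    0. ,    0. ,    1. ]]), 'shot': 1}
fixture 0.92 [157.8 169.6] [586.6 150.   29.9]
fixture 0.72 [241.6 161.5] [618.9 -81.7  12.2]
bar_face 0.81 [152.8 169.3] [579.3 155.5  73.4]
bracket 0.93 [156.7 171.5] [581.9 153.6  25.8]
upright_mid 0.72 [154.1 170.4] [578.4 154.   62.1]
upright_mid 0.26 [318.  192.3] [ 526.4 -287.8   81. ]
dock 0.56 [320.7 194.7] [ 520.6 -295.7   77.3]
dock 
[... 623 characters left out ...]
       [   0. ,    0. ,    0. ,    1. ]]), 'shot': 2}
fixture 0.69 [206.4 157.2] [581.2 122.9  23. ]
fixture 0.57 [197.5 143.8] [581.8 155.6  55.8]
bar_face 0.72 [200.5 146.2] [585.4 148.   48.3]
bracket 0.59 [201.1 153.1] [581.7 145.4  24.5]
upright_mid 0.72 [193. 142.] [569.5 158.8  70.1]
spot_done 0.55 [202.2 157.6] [571.3 129.9  24.3]
dock 0.58 [310.5 252.7] [ 506.5 -309.7   51.8]
probe 0.79 [311.7 244.6] [ 511.5 -306.8   78.1]
probe_grip 0.55 [314.8 223.2] [ 525.8 -298.4  140.9]
flat_offcut 0.58 [270.7 190.2] [619.7 -90.    6.2]
spanner_17 0.78 [226.3 225.8] [451.7 -81.7   7.8]
screwdriver_y 0.58 [363.3 299.2] [ 514.7 -461.6    0.5]
screwdriver_y 0.5 [315.6 222.9] [ 526.6 -299.9  142.6]
```

```bash
python3 - <<'E'
import cv2,numpy as np
a=cv2.imread("pics/top0.png");b=cv2.imread("pics/scene0.png")
c=cv2.resize(a[60:260,80:400],(800,500),interpolation=cv2.INTER_CUBIC);cv2.imwrite("pics/a.png",c)
E
```

```text
(no output)
```

View pics/a.png

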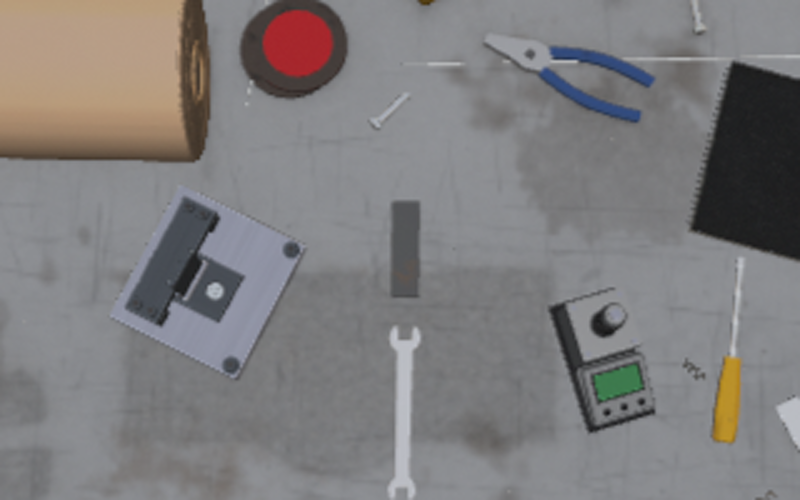

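View pics/scene0.png

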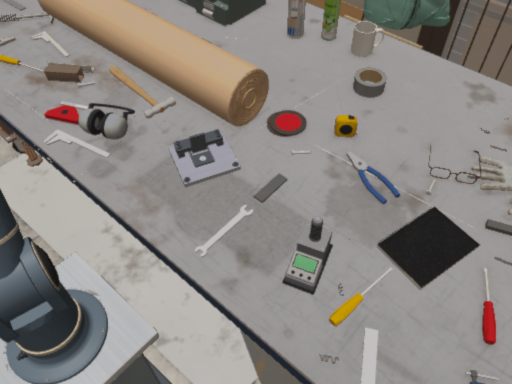

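The top crop shows the plate with corners at about (182,186), (306,246), (238,378) and (112,316). The tested spot is at (215,291) and the probe is at (608,320), with the read-out in front of its dock. The scene view agrees, and the spanner and offcut lie clear of both.

```bash
python3 - <<'E'
from h import *
np.set_printoptions(precision=2,suppress=True)
p=ctrl.read_camera("top")
c=[px2w(p,80+x/2.5,60+y/2.5,z=16) for x,y in [(182,186),(306,246),(238,378),(112,316)]]
c=np.array(c)[:,:2];print(c)
# local corners: rear-right? order: (182,186)= rear,+x
loc=np.array([[85,60],[85,-100],[-85,-100],[-85,60]])
cm=c-c.mean(0);lm=loc-loc.mean(0)
H=lm.T@cm;th=np.arctan2(H[0,1]-H[1,0],H[0,0]+H[1,1])
Rm=np.array([[np.cos(th),-np.sin(th)],[np.sin(th),np.cos(th)]])
o=c.mean(0)-Rm@loc.mean(0);print("yaw",th,"orig",o, (Rm@loc.T).T+o)
# network mask of bracket/ probe
for t in ["probe","dock"]:
    for r in ctrl.regions_of(p,t)[:1]:
        P=cloud(p,r["region"]);print(t,r["p"],r["bbox"],len(P),P.min(0),P.max(0))
        Q=P[P[:,2]>135];print("top",len(Q),Q.mean(0) if len(Q) else 0)
        Q=P[(P[:,2]>70)&(P[:,2]<80)]; 
        if len(Q)>10: print(cv2.minAreaRect(Q[:,:2].astype(np.float32)))
# roll height
m=np.zeros(p["depth"].shape,bool);m[60:124,80:165]=1
P=cloud(p,m);print("roll",P.min(0),P.max(0))
o=obs();print(R.from_rotvec(o["tool_rot"]).as_matrix())
E
```

```text
[[689.93 171.45]
 [624.24  28.99]
 [473.2   99.04]
 [539.35 241.7 ]]
yaw -0.4343329339575107 orig [590.1  153.44] [[692.45 172.1 ]
 [625.12  26.95]
 [470.91  98.49]
 [538.24 243.63]]
probe 0.56 [318.6, 183.1, 12.2, 8.4] 141 [ 519.51 -308.87   49.82] [ 548.4  -282.89  151.6 ]
top 81 [ 535.27 -294.78  143.59]
((527.9822998046875, -288.27301025390625), (23.069873809814453, 6.744265079498291), 37.819881439208984)
dock 0.87 [299.0, 174.0, 44.8, 59.1] 1534 [ 424.47 -366.16   -6.1 ] [ 587.69 -246.26  148.01]
top 7 [ 538.   -301.65  139.58]
((536.2167358398438, -296.0978088378906), (66.2366943359375, 66.87077331542969), 18.144319534301758)
roll [698.72 143.82  -6.1 ] [919.48 381.77 197.07]
[[-0.97  0.26 -0.  ]
 [ 0.26  0.97  0.  ]
 [ 0.    0.   -1.  ]]
```

```bash
cat >> h.py <<'E'
def plan(xyz,yaw):
    "turn about tool z first, then travel; all in row units (totals)"
    o=obs();M=R.from_rotvec(o["tool_rot"]).as_matrix()
    T=np.array([[np.sin(yaw),np.cos(yaw),0],[-np.cos(yaw),np.sin(yaw),0],[0,0,-1]])
    T[:,0]=np.cross(T[:,1],T[:,2])
    rv=R.from_matrix(M.T@T).as_rotvec(degrees=True)/6
    d=T.T@(np.array(xyz)-o["ee_pos"])/50
    print("pos",np.round(o["ee_pos"],1),"turn",rv.round(2),"travel after",d.round(3),"t",round(float(o["t"]),2),"F",np.round(o["force"],1),"w",round(float(o["grip_width"]),1),"q7",round(o["joints"][6],2))
E
python3 -c "
from h import *
plan([580,135,230],-0.434)"
```

```text
pos [175.3 651.8 231.3] turn [ 0.   -0.   16.63] travel after [-5.975 11.69   0.026] t 1.35 F [-0.8 -0.3 -0.6] w 85.4 q7 -0.08
```

```bash
python3 -m inch '[{"travel":[0,0,0],"turn":[0,0,0.98],"claw":1},{"travel":[0,0,0],"turn":[0,0,0.98],"claw":1},{"travel":[0,0,0],"turn":[0,0,0.98],"claw":1},{"travel":[0,0,0],"turn":[0,0,0.98],"claw":1},{"travel":[0,0,0],"turn":[0,0,0.98],"claw":1},{"travel":[0,0,0],"turn":[0,0,0.98],"claw":1},{"travel":[0,0,0],"turn":[0,0,0.98],"claw":1},{"travel":[0,0,0],"turn":[0,0,0.98],"claw":1},{"travel":[0,0,0],"turn":[0,0,0.98],"claw":1},{"travel":[0,0,0],"turn":[0,0,0.98],"claw":1},{"travel":[0,0,0],"turn":[0,0,0.98],"claw":1},{"travel":[0,0,0],"turn":[0,0,0.98],"claw":1},{"travel":[0,0,0],"turn":[0,0,0.98],"claw":1},{"travel":[0,0,0],"turn":[0,0,0.98],"claw":1},{"travel":[0,0,0],"turn":[0,0,0.98],"claw":1},{"travel":[0,0,0],"turn":[0,0,0.98],"claw":1},{"travel":[0,0,0],"turn":[0,0,0.95],"claw":1}]' && python3 -m inch '[{"travel":[-0.4,0.78,0],"turn":[0,0,0],"claw":1},{"travel":[-0.4,0.78,0],"turn":[0,0,0],"claw":1},{"travel":[-0.4,0.78,0],"turn":[0,0,0],"claw":1},{"travel":[-0.4,0.78,0],"turn":[0,0,0],"claw":1},{"travel":[-0.4,0.78,0],"turn":[0,0,0],"claw":1},{"travel":[-0.4,0.78,0],"turn":[0,0,0],"claw":1},{"travel":[-0.4,0.78,0],"turn":[0,0,0],"claw":1},{"travel":[-0.4,0.78,0],"turn":[0,0,0],"claw":1},{"travel":[-0.4,0.78,0],"turn":[0,0,0],"claw":1},{"travel":[-0.4,0.78,0],"turn":[0,0,0],"claw":1},{"travel":[-0.4,0.78,0],"turn":[0,0,0],"claw":1},{"travel":[-0.4,0.78,0],"turn":[0,0,0],"claw":1},{"travel":[-0.4,0.78,0],"turn":[0,0,0],"claw":1},{"travel":[-0.4,0.78,0],"turn":[0,0,0],"claw":1},{"travel":[-0.38,0.77,0],"turn":[0,0,0],"claw":1},{"travel":[0,0,0],"turn":[0,0,0],"claw":1}]'
python3 - <<'E'
from h import *
np.set_printoptions(precision=1,suppress=True)
plan([588,149.5,230],-0.434)
p=ctrl.read_camera("wrist");cv2.imwrite("pics/w1.png",p["image"]);print(p["extrinsics"])
for t in ["bracket","upright_mid","spot_done","bar_face","fixture"]:
    for m in ctrl.mark_of(p,t)[:1]: print(t,m["p"],np.array(m["pixel"]),px2w(p,*m["pixel"]))
r=ctrl.regions_of(p,"bracket")
if r:
    P=cloud(p,r[0]["region"]);Q=P[P[:,2]>80];print(r[0]["p"],len(P),len(Q))
    if len(Q)>10:print("upright",cv2.minAreaRect(Q[:,:2].astype(np.float32)),Q.mean(0),np.percentile(Q[:,2],[5,50,95]))
P=cloud(p,np.ones((384,512),bool));Q=P[(P[:,2]>84)&(P[:,2]<97)&(np.hypot(P[:,0]-588,P[:,1]-150)<50)]
print(len(Q),cv2.minAreaRect(Q[:,:2].astype(np.float32)))
Q=P[(P[:,2]>44)&(P[:,2]<52)&(np.hypot(P[:,0]-595,P[:,1]-165)<100)];print("bar",len(Q),cv2.minAreaRect(Q[:,:2].astype(np.float32)))
E
```

```text
t: 3.05
ee_pos: [175.2, 651.9, 231.3]
tool_rot: [-2.65, -1.686, 0.0]
force: [0.3, -0.2, -0.1]
grip_width: 85.6
finger_force: 0.0
t: 4.65
ee_pos: [583.4, 127.7, 232.0]
tool_rot: [2.652, 1.675, 0.001]
force: [0.2, -0.6, -0.4]
grip_width: 85.8
finger_force: 0.0
pos [583.4 127.7 232. ] turn [ 0.   0.  -0.1] travel after [ 0.4 -0.1  0. ] t 4.65 F [ 0.2 -0.6 -0.4] w 85.8 q7 -0.52
[[  0.9   0.4   0.1 612. ]
 [ -0.4   0.9   0.2 188.1]
 [  0.   -0.3   1.  375.3]
 [  0.    0.    0.    1. ]]
bracket 0.76 [243.5 140.7] [587.4 162.5  48.6]
spot_done 0.73 [241.4 170.1] [568.7 131.3  24.8]
bar_face 0.95 [248.  140.1] [592.  161.   48.5]
fixture 0.57 [252.3 136.6] [597.6 162.4  48.9]
0.58 2434 471
upright ((583.9451293945312, 158.41497802734375), (7.828218936920166, 43.602745056152344), 64.2426986694336) [584.2 158.8  90.7] [83.1 91.5 92.6]
442 ((583.9451293945312, 158.41497802734375), (7.828218936920166, 43.602745056152344), 64.2426986694336)
bar 4838 ((600.5009155273438, 176.72068786621094), (41.28184127807617, 140.17843627929688), 64.60693359375)
```

View pics/w1.png

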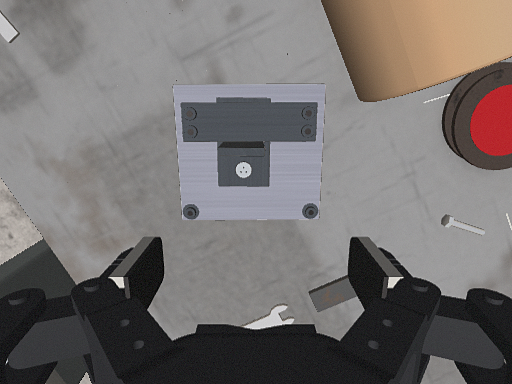

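The wrist view shows the bracket at about (243,160) with its upright against the bar. The tested spot, with three indents, is at (243,170). The upright is measured at (584,158) with yaw -0.445, just left of the bar's middle.

```bash
python3 -c "
from h import *
plan([584,158.3,57],-0.446)"
```

```text
pos [579.4 136.8 231.2] turn [-0.01 -0.    0.15] travel after [ 0.428 -0.104  3.485] t 5.0 F [-0.1  0.3  0.2] w 85.8 q7 -0.52
```

```bash
python3 -m inch '[{"travel":[0.43,-0.1,0],"turn":[0,0,0.15],"claw":1},{"travel":[0,0,0.6],"turn":[0,0,0],"claw":1},{"travel":[0,0,0.6],"turn":[0,0,0],"claw":1},{"travel":[0,0,0.6],"turn":[0,0,0],"claw":1},{"travel":[0,0,0.6],"turn":[0,0,0],"claw":1},{"travel":[0,0,0.4],"turn":[0,0,0],"claw":1},{"travel":[0,0,0.4],"turn":[0,0,0],"claw":1},{"travel":[0,0,0.28],"turn":[0,0,0],"claw":1},{"travel":[0,0,0],"turn":[0,0,0],"claw":1},{"travel":[0,0,0],"turn":[0,0,0],"claw":1},{"travel":[0,0,0],"turn":[0,0,0],"claw":1}]' 
python3 - <<'E'
from h import *
plan([584,158.3,57],-0.446)
p=ctrl.read_camera("wrist");cv2.imwrite("pics/w2.png",p["image"])
P=cloud(p,np.ones((384,512),bool));Q=P[(P[:,2]>86)&(P[:,2]<97)&(np.hypot(P[:,0]-585,P[:,1]-156)<35)]
print(len(Q),cv2.minAreaRect(Q[:,:2].astype(np.float32)))
E
```

```text
t: 6.1
ee_pos: [585.5, 157.0, 58.5]
tool_rot: [2.66, 1.671, 0.003]
force: [0.4, 0.1, -0.6]
grip_width: 85.7
finger_force: 0.0
pos [585.5 157.   58.5] turn [ 0.01 -0.02 -0.03] travel after [ 0.011 -0.038  0.03 ] t 6.1 F [ 0.4  0.1 -0.6] w 85.7 q7 -0.45
2491 ((584.1636962890625, 158.21421813964844), (8.98190975189209, 44.12371826171875), 63.861907958984375)
```

View pics/w2.png

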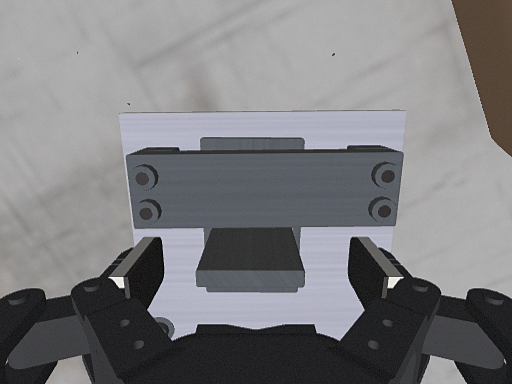

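The fingers straddle the upright's two ends, with the upright's top at (200–305, 230–292) between the pads at columns about 160 and 350. Now I close.

```bash
python3 -m inch '[{"travel":[0,0,0],"turn":[0,0,0],"claw":0.3},{"travel":[0,0,0],"turn":[0,0,0],"claw":0.3},{"travel":[0,0,0],"turn":[0,0,0],"claw":0.3},{"travel":[0,0,0],"turn":[0,0,0],"claw":0.3},{"travel":[0,0,0],"turn":[0,0,0],"claw":0.3},{"travel":[0,0,0],"turn":[0,0,0],"claw":0.3},{"travel":[0,0,0],"turn":[0,0,0],"claw":0.3},{"travel":[0,0,0],"turn":[0,0,0],"claw":0.3}]' 70
```

```text
t: 6.95
ee_pos: [584.1, 157.0, 57.9]
tool_rot: [-2.659, -1.67, 0.001]
force: [-3.4, 0.4, 5.2]
grip_width: 42.5
finger_force: 71.0
```

```bash
python3 -m inch '[{"travel":[-0.05,0,-0.01],"turn":[0,0,0],"claw":0.3},{"travel":[-0.2,0,0],"turn":[0,0,0],"claw":0.3},{"travel":[-0.25,0,0],"turn":[0,0,0],"claw":0.3},{"travel":[-0.25,0,0],"turn":[0,0,0],"claw":0.3},{"travel":[-0.25,0,0],"turn":[0,0,0],"claw":0.3},{"travel":[-0.25,0,0],"turn":[0,0,0],"claw":0.3},{"travel":[-0.25,0,0],"turn":[0,0,0],"claw":0.3},{"travel":[0,0,0],"turn":[0,0,0],"claw":0.3},{"travel":[0,0,-0.2],"turn":[0,0,0],"claw":0.3},{"travel":[0,0,-0.2],"turn":[0,0,0],"claw":0.3},{"travel":[0,0,0],"turn":[0,0,0],"claw":0.3},{"travel":[0,0,0],"turn":[0,0,0],"claw":0.3}]'
python3 - <<'E'
from h import *
plan([584,158.3,57],-0.446)
p=ctrl.read_camera("wrist");cv2.imwrite("pics/w3.png",p["image"])
print(R.from_rotvec(obs()["tool_rot"]).as_matrix().round(3), obs()["joints"].round(2))
E
```

```text
t: 8.15
ee_pos: [552.1, 89.6, 77.9]
tool_rot: [-2.659, -1.672, -0.0]
force: [0.2, 0.2, -5.2]
grip_width: 42.8
finger_force: 72.3
pos [552.1  89.6  77.9] turn [-0.   -0.   -0.02] travel after [ 1.515 -0.017  0.418] t 8.15 F [ 0.2  0.2 -5.2] w 42.8 q7 -0.37
[[ 0.433  0.901 -0.001]
 [ 0.901 -0.433  0.   ]
 [-0.    -0.001 -1.   ]] [-0.61  0.5   0.49  1.97 -0.34  0.74 -0.37]
```

View pics/w3.png

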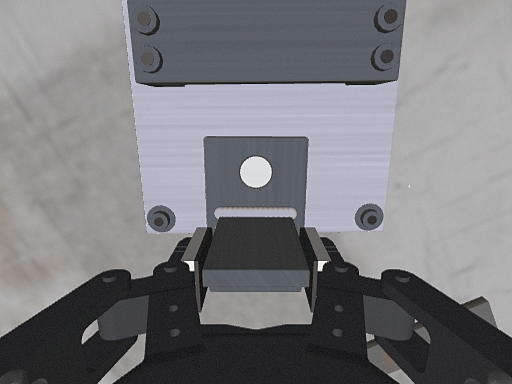

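The bracket is held clear of the bar, with the untested spot bright at (256,172). Now the half turn.

```bash
python3 -m inch '[{"travel":[0,0,0],"turn":[0,0,-0.6],"claw":0.3},{"travel":[0,0,0],"turn":[0,0,-1],"claw":0.3},{"travel":[0,0,0],"turn":[0,0,-1],"claw":0.3},{"travel":[0,0,0],"turn":[0,0,-1],"claw":0.3},{"travel":[0,0,0],"turn":[0,0,-1],"claw":0.3},{"travel":[0,0,0],"turn":[0,0,-1],"claw":0.3},{"travel":[0,0,0],"turn":[0,0,-1],"claw":0.3},{"travel":[0,0,0],"turn":[0,0,-1],"claw":0.3},{"travel":[0,0,0],"turn":[0,0,-1],"claw":0.3},{"travel":[0,0,0],"turn":[0,0,-1],"claw":0.3},{"travel":[0,0,0],"turn":[0,0,-1],"claw":0.3},{"travel":[0,0,0],"turn":[0,0,-1],"claw":0.3},{"travel":[0,0,0],"turn":[0,0,-1],"claw":0.3},{"travel":[0,0,0],"turn":[0,0,-1],"claw":0.3},{"travel":[0,0,0],"turn":[0,0,-1],"claw":0.3},{"travel":[0,0,0],"turn":[0,0,-1],"claw":0.3}]'
python3 - <<'E'
from h import *
plan([552,89.5,78],-0.446+np.pi)
print(obs()["joints"].round(2))
E
```

```text
t: 9.8
ee_pos: [551.6, 88.9, 77.1]
tool_rot: [-0.596, -3.083, 0.001]
force: [0.3, -0.1, -4.6]
grip_width: 42.7
finger_force: 72.1
pos [551.6  88.9  77.1] turn [  0.    -0.02 -14.39] travel after [-0.014 -0.003 -0.018] t 9.8 F [ 0.3 -0.1 -4.6] w 42.7 q7 0.99
[-0.28  0.46  0.06  1.96 -0.04  0.72  0.99]
```

```bash
python3 -m inch '[{"travel":[0,0,0],"turn":[0,0,-1],"claw":0.3},{"travel":[0,0,0],"turn":[0,0,-1],"claw":0.3},{"travel":[0,0,0],"turn":[0,0,-1],"claw":0.3},{"travel":[0,0,0],"turn":[0,0,-1],"claw":0.3},{"travel":[0,0,0],"turn":[0,0,-1],"claw":0.3},{"travel":[0,0,0],"turn":[0,0,-1],"claw":0.3},{"travel":[0,0,0],"turn":[0,0,-1],"claw":0.3},{"travel":[0,0,0],"turn":[0,0,-1],"claw":0.3},{"travel":[0,0,0],"turn":[0,0,-1],"claw":0.3},{"travel":[0,0,0],"turn":[0,0,-1],"claw":0.3},{"travel":[0,0,0],"turn":[0,0,-1],"claw":0.3},{"travel":[0,0,0],"turn":[0,0,-1],"claw":0.3},{"travel":[0,0,0],"turn":[0,0,-1],"claw":0.3},{"travel":[0,0,0],"turn":[0,0,-0.9],"claw":0.3},{"travel":[0,0,0],"turn":[0,0,-0.5],"claw":0.3},{"travel":[0,0,0],"turn":[0,0,0],"claw":0.3},{"travel":[0,0,0],"turn":[0,0,0],"claw":0.3}]'
python3 - <<'E'
from h import *
plan([552,89.5,78],-0.446+np.pi)
print(obs()["joints"].round(2))
p=ctrl.read_camera("wrist");cv2.imwrite("pics/w4.png",p["image"])
E
```

```text
t: 11.5
ee_pos: [551.8, 88.7, 77.3]
tool_rot: [1.668, -2.661, -0.001]
force: [-0.6, -0.1, -4.9]
grip_width: 42.9
finger_force: 72.1
pos [551.8  88.7  77.3] turn [ 0.01 -0.01 -0.05] travel after [-0.015  0.004 -0.014] t 11.5 F [-0.6 -0.1 -4.9] w 42.9 q7 2.26
[ 0.01  0.49 -0.32  1.94  0.22  0.75  2.26]
```

View pics/w4.png

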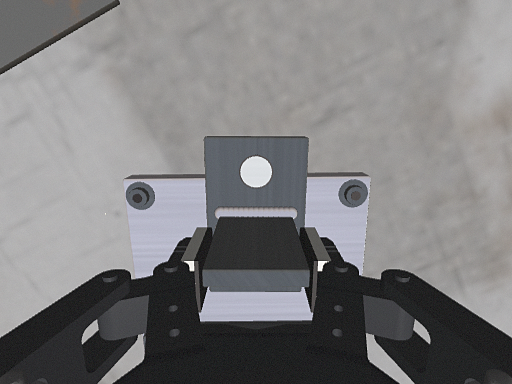

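Half turn done: the spot at (256,172) now faces the open front. Next I centre it sideways and lower it onto the plate.

```bash
python3 -m inch '[{"travel":[0,-0.12,0],"turn":[0,0,-0.05],"claw":0.3},{"travel":[0,0,0.2],"turn":[0,0,0],"claw":0.3},{"travel":[0,0,0.14],"turn":[0,0,0],"claw":0.3},{"travel":[0,0,0.03],"turn":[0,0,0],"claw":0.3},{"travel":[0,0,0],"turn":[0,0,0],"claw":0.3},{"travel":[0,0,0],"turn":[0,0,0],"claw":0.3}]'; python3 -m inch '[{"travel":[0,0,0.02],"turn":[0,0,0],"claw":0.3},{"travel":[0,0,0],"turn":[0,0,0],"claw":0.3}]'
```

```text
t: 12.15
ee_pos: [557.5, 86.7, 59.2]
tool_rot: [-1.678, 2.656, 0.0]
force: [0.7, -0.1, -5.3]
grip_width: 42.8
finger_force: 72.1
t: 12.35
ee_pos: [557.5, 86.5, 58.3]
tool_rot: [-1.678, 2.656, 0.0]
force: [-0.0, 0.7, -4.4]
grip_width: 42.6
finger_force: 72.1
```

```bash
python3 -m inch '[{"travel":[0,0,0.015],"turn":[0,0,0],"claw":0.3},{"travel":[0,0,0],"turn":[0,0,0],"claw":0.3}]'; python3 -m inch '[{"travel":[0,0,0.015],"turn":[0,0,0],"claw":0.3},{"travel":[0,0,0],"turn":[0,0,0],"claw":0.3}]';python3 -c "
from h import *
plan([588,154,57.5],-0.448+np.pi)"
```

```text
t: 12.55
ee_pos: [557.7, 86.5, 57.9]
tool_rot: [-1.678, 2.656, -0.0]
force: [-0.2, -0.1, -1.2]
grip_width: 42.9
finger_force: 72.3
t: 12.75
ee_pos: [557.7, 86.5, 57.8]
tool_rot: [-1.677, 2.656, -0.001]
force: [-3.0, -1.4, 5.4]
grip_width: 42.6
finger_force: 73.2
pos [557.7  86.5  57.8] turn [-0.    0.    0.04] travel after [-1.479  0.039  0.007] t 12.75 F [-3.  -1.4  5.4] w 42.6 q7 2.26
```

```bash
python3 -m inch '[{"travel":[-0.1,0,0],"turn":[0,0,0],"claw":0.3},{"travel":[-0.2,0,0],"turn":[0,0,0],"claw":0.3},{"travel":[-0.2,0,0],"turn":[0,0,0],"claw":0.3},{"travel":[-0.2,0,0],"turn":[0,0,0],"claw":0.3},{"travel":[-0.2,0,0],"turn":[0,0,0],"claw":0.3},{"travel":[-0.2,0,0],"turn":[0,0,0],"claw":0.3},{"travel":[-0.15,0,0],"turn":[0,0,0],"claw":0.3},{"travel":[-0.1,0,0],"turn":[0,0,0],"claw":0.3},{"travel":[0,0,0],"turn":[0,0,0],"claw":0.3},{"travel":[0,0,0],"turn":[0,0,0],"claw":0.3}]'; python3 -c "
from h import *
plan([589.4,154.4,57.5],-0.448+np.pi)"
```

```text
t: 13.75
ee_pos: [587.7, 145.3, 57.9]
tool_rot: [-1.676, 2.657, -0.005]
force: [-0.5, -4.3, 5.1]
grip_width: 42.7
finger_force: 73.2
pos [587.7 145.3  57.9] turn [-0.03 -0.01  0.03] travel after [-0.178  0.048  0.008] t 13.75 F [-0.5 -4.3  5.1] w 42.7 q7 2.17
```

```bash
for i in 1 2 3; do python3 -m inch '[{"travel":[-0.05,0,0],"turn":[0,0,0],"claw":0.3},{"travel":[0,0,0],"turn":[0,0,0],"claw":0.3}]' | egrep 'ee_pos|force'; done; python3 -m inch '[{"travel":[-0.03,0,0],"turn":[0,0,0],"claw":0.3},{"travel":[0,0,0],"turn":[0,0,0],"claw":0.3}]'; python3 -c "
from h import *
print(obs()['moment'])"
```

```text
ee_pos: [588.2, 146.1, 57.9]
force: [-2.7, -6.7, 8.0]
finger_force: 73.4
ee_pos: [589.5, 148.6, 58.0]
force: [-2.1, -6.4, 7.8]
finger_force: 73.2
ee_pos: [590.6, 150.8, 58.0]
force: [-2.5, -7.0, 7.0]
finger_force: 73.2
t: 14.55
ee_pos: [591.1, 151.9, 58.0]
tool_rot: [1.674, -2.656, 0.007]
force: [-2.6, -7.0, 7.1]
grip_width: 43.0
finger_force: 73.4
[-1.35061662  0.67116833  0.07103617]
```

```bash
for i in 1 2 3 4; do python3 -m inch '[{"travel":[-0.03,0,-0.001],"turn":[0,0,0],"claw":0.3},{"travel":[0,0,0],"turn":[0,0,0],"claw":0.3}]' | egrep 'ee_pos|force:' | grep -v finger; done
```

```text
ee_pos: [591.7, 153.1, 58.0]
force: [-2.3, -6.9, 6.6]
ee_pos: [591.7, 153.2, 58.0]
force: [-3.5, -9.2, 9.0]
ee_pos: [591.8, 153.2, 58.0]
force: [-6.5, -12.0, 11.3]
ee_pos: [591.8, 153.2, 58.0]
force: [-7.7, -14.2, 13.2]
```

```bash
python3 -m inch '[{"travel":[-0.03,0,0],"turn":[0,0,0],"claw":0.3},{"travel":[0,0,0],"turn":[0,0,0],"claw":0.3},{"travel":[0,0,0],"turn":[0,0,0],"claw":0.3}]'; python3 -c "
from h import *
plan([591.8,153.2,58],-0.448+np.pi);print(obs()['moment'].round(2))"; python3 -m inch '[{"travel":[0,0,0],"turn":[0,0,0],"claw":1},{"travel":[0,0,0],"turn":[0,0,0],"claw":1},{"travel":[0,0,0],"turn":[0,0,0],"claw":1},{"travel":[0,0,0],"turn":[0,0,0],"claw":1},{"travel":[0,0,0],"turn":[0,0,0],"claw":1},{"travel":[0,0,0],"turn":[0,0,0],"claw":1}]'
```

```text
t: 15.65
ee_pos: [591.8, 153.2, 58.0]
tool_rot: [1.666, -2.649, 0.012]
force: [-9.7, -16.4, 15.8]
grip_width: 42.5
finger_force: 74.4
pos [591.8 153.2  58. ] turn [ 0.   -0.14  0.  ] travel after [-0.001  0.     0.   ] t 15.65 F [ -9.7 -16.4  15.8] w 42.5 q7 2.16
[-3.11  2.02  0.32]
t: 16.25
ee_pos: [593.6, 162.7, 56.9]
tool_rot: [-1.678, 2.656, 0.0]
force: [-0.5, -0.0, 0.6]
grip_width: 85.2
finger_force: 0.0
```

```bash
python3 -m inch '[{"travel":[0,0,-0.2],"turn":[0,0,0],"claw":1},{"travel":[0,0,-0.5],"turn":[0,0,0],"claw":1},{"travel":[0,0,-0.8],"turn":[0,0,0],"claw":1},{"travel":[0,0,-0.8],"turn":[0,0,0],"claw":1},{"travel":[0,0,-0.8],"turn":[0,0,0],"claw":1},{"travel":[0,0,-0.3],"turn":[0,0,0],"claw":1},{"travel":[0,0,0],"turn":[0,0,0],"claw":1},{"travel":[0,0,0],"turn":[0,0,0],"claw":1}]' | head -2
python3 - <<'E'
from h import *
np.set_printoptions(precision=2,suppress=True)
p=ctrl.read_camera("wrist");cv2.imwrite("pics/w5.png",p["image"])
P=cloud(p,np.ones((384,512),bool));near=np.hypot(P[:,0]-590,P[:,1]-155)
Q=P[(P[:,2]>86)&(P[:,2]<97)&(near<40)];print("upright",len(Q),cv2.minAreaRect(Q[:,:2].astype(np.float32)),np.median(Q[:,2]))
Q=P[(P[:,2]>45)&(P[:,2]<51)&(near<110)];print("bar",len(Q),cv2.minAreaRect(Q[:,:2].astype(np.float32)))
Q=P[(P[:,2]>21)&(P[:,2]<29)&(near<70)];print("flange",len(Q),cv2.minAreaRect(Q[:,:2].astype(np.float32)),np.median(Q[:,2]))
for t in ["spot_todo","spot_done","bar_face"]:
    for m in ctrl.mark_of(p,t)[:1]: print(t,m["p"],np.array(m["pixel"]),px2w(p,*m["pixel"]))
plan([535,-295,230],-0.5)
E
```

```text
t: 17.05
ee_pos: [592.9, 161.9, 226.0]
upright 439 ((592.4409790039062, 153.8893280029297), (7.84321928024292, 43.339996337890625), 64.63130950927734) 91.56316310053813
bar 3871 ((599.122314453125, 173.4276123046875), (48.6066780090332, 140.0934600830078), 64.62208557128906)
flange 2364 ((581.090087890625, 135.21044921875), (56.006378173828125, 136.98330688476562), 64.97196197509766) 24.848876627691567
spot_todo 0.86 [254.7 132.3] [577.36 126.71  24.55]
bar_face 0.72 [254.9 170.1] [589.67 153.21  91.37]
pos [592.7 162.  225. ] turn [  0.03   0.04 -29.46] travel after [-8.57  3.37 -0.1 ] t 17.25 F [ 0.6  0.  -1.1] w 85.6 q7 2.23
```

View pics/w5.png

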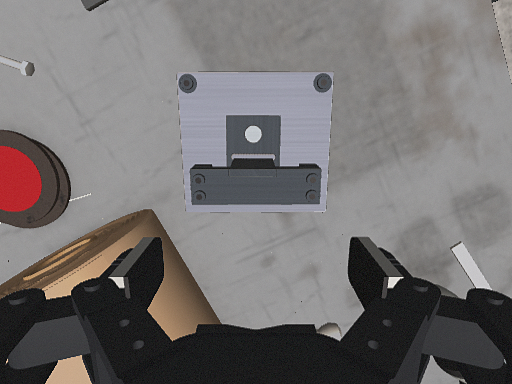

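Seated squarely: the upright's yaw matches the bar's (64.6° for both), and the untested spot is in the open at (253,134). Next, the probe.

```bash
python3 -m inch '[{"travel":[0,0,0],"turn":[0,0,1],"claw":1},{"travel":[0,0,0],"turn":[0,0,1],"claw":1},{"travel":[0,0,0],"turn":[0,0,1],"claw":1},{"travel":[0,0,0],"turn":[0,0,1],"claw":1},{"travel":[0,0,0],"turn":[0,0,1],"claw":1},{"travel":[0,0,0],"turn":[0,0,1],"claw":1},{"travel":[0,0,0],"turn":[0,0,1],"claw":1},{"travel":[0,0,0],"turn":[0,0,1],"claw":1},{"travel":[0,0,0],"turn":[0,0,1],"claw":1},{"travel":[0,0,0],"turn":[0,0,1],"claw":1},{"travel":[0,0,0],"turn":[0,0,1],"claw":1},{"travel":[0,0,0],"turn":[0,0,1],"claw":1},{"travel":[0,0,0],"turn":[0,0,1],"claw":1},{"travel":[0,0,0],"turn":[0,0,1],"claw":1},{"travel":[0,0,0],"turn":[0,0,1],"claw":1},{"travel":[0,0,0],"turn":[0,0,1],"claw":1},{"travel":[0,0,0],"turn":[0,0,1],"claw":1},{"travel":[0,0,0],"turn":[0,0,1],"claw":1},{"travel":[0,0,0],"turn":[0,0,1],"claw":1},{"travel":[0,0,0],"turn":[0,0,1],"claw":1}]' >/dev/null; python3 -m inch '[{"travel":[0,0,0],"turn":[0,0,1],"claw":1},{"travel":[0,0,0],"turn":[0,0,1],"claw":1},{"travel":[0,0,0],"turn":[0,0,1],"claw":1},{"travel":[0,0,0],"turn":[0,0,1],"claw":1},{"travel":[0,0,0],"turn":[0,0,1],"claw":1},{"travel":[0,0,0],"turn":[0,0,1],"claw":1},{"travel":[0,0,0],"turn":[0,0,1],"claw":1},{"travel":[0,0,0],"turn":[0,0,1],"claw":1},{"travel":[0,0,0],"turn":[0,0,1],"claw":1},{"travel":[0,0,0],"turn":[0,0,1],"claw":1},{"travel":[0,0,0],"turn":[0,0,0.5],"claw":1},{"travel":[0,0,0],"turn":[0,0,0],"claw":1}]' | head -2; python3 -c "
from h import *
plan([520,-320,240],-0.5)"
```

```text
t: 20.45
ee_pos: [593.1, 162.4, 225.8]
pos [593.1 162.4 225.8] turn [-0.01  0.02  0.04] travel after [-9.167  3.343 -0.284] t 20.45 F [ 0.4  0.  -0.5] w 85.5 q7 -0.72
```

```bash
python3 -m inch '[{"travel":[-0.7,0.257,-0.02],"turn":[0,0,0],"claw":1},{"travel":[-0.7,0.257,-0.02],"turn":[0,0,0],"claw":1},{"travel":[-0.7,0.257,-0.02],"turn":[0,0,0],"claw":1},{"travel":[-0.7,0.257,-0.02],"turn":[0,0,0],"claw":1},{"travel":[-0.7,0.257,-0.02],"turn":[0,0,0],"claw":1},{"travel":[-0.7,0.257,-0.02],"turn":[0,0,0],"claw":1},{"travel":[-0.7,0.257,-0.02],"turn":[0,0,0],"claw":1},{"travel":[-0.7,0.257,-0.02],"turn":[0,0,0],"claw":1},{"travel":[-0.7,0.257,-0.02],"turn":[0,0,0],"claw":1},{"travel":[-0.7,0.257,-0.02],"turn":[0,0,0],"claw":1},{"travel":[-0.7,0.257,-0.02],"turn":[0,0,0],"claw":1},{"travel":[-0.7,0.257,-0.02],"turn":[0,0,0],"claw":1},{"travel":[-0.7,0.257,-0.02],"turn":[0,0,0],"claw":1},{"travel":[0,0,0],"turn":[0,0,0],"claw":1},{"travel":[0,0,0],"turn":[0,0,0],"claw":1}]' | head -2
python3 - <<'E'
from h import *
np.set_printoptions(precision=2,suppress=True)
p=ctrl.read_camera("wrist");cv2.imwrite("pics/w6.png",p["image"])
P=cloud(p,np.ones((384,512),bool));near=np.hypot(P[:,0]-535,P[:,1]+295)
Q=P[(P[:,2]>141)&(P[:,2]<150)&(near<40)];print("top",len(Q),cv2.minEnclosingCircle(Q[:,:2].astype(np.float32)),np.median(Q[:,2]),np.median(Q,0))
for t in ["probe_grip","probe"]:
    for m in ctrl.mark_of(p,t)[:1]: print(t,m["p"],np.array(m["pixel"]),px2w(p,*m["pixel"]))
c=np.median(Q,0)
plan([c[0],c[1],101],-0.5)
E
```

```text
t: 21.95
ee_pos: [523.1, -318.0, 239.2]
top 658 ((536.7236328125, -294.87078857421875), 11.67959976196289) 145.86534959465422 [ 537.25 -294.07  145.87]
probe_grip 0.91 [255.1 154.3] [ 538.56 -289.68  146.67]
probe 0.87 [255.9 142.4] [ 542.36 -283.93  125.97]
pos [ 524.4 -315.6  239.4] turn [-0.01 -0.01  0.06] travel after [0.5  0.02 2.77] t 22.1 F [-0.2  0.1 -0.4] w 85.2 q7 0.15
```

View pics/w6.png

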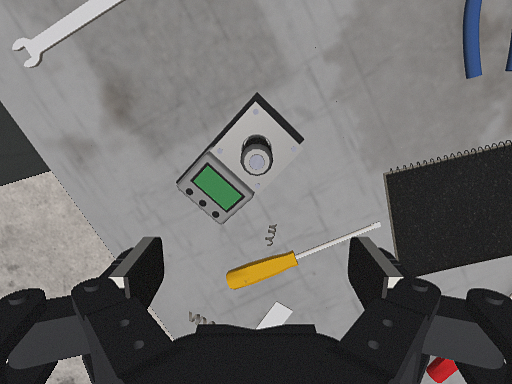

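The probe's cap is at (257,160) in the block, with the read-out left of it. The screwdriver is clear. Its top is at about (536.9, -294.6), z 146.

```bash
python3 -m inch '[{"travel":[0.49,0.01,0],"turn":[0,0,0.05],"claw":1},{"travel":[0,0,0.3],"turn":[0,0,0],"claw":1},{"travel":[0,0,0.5],"turn":[0,0,0],"claw":1},{"travel":[0,0,0.5],"turn":[0,0,0],"claw":1},{"travel":[0,0,0.5],"turn":[0,0,0],"claw":1},{"travel":[0,0,0.5],"turn":[0,0,0],"claw":1},{"travel":[0,0,0.3],"turn":[0,0,0],"claw":1},{"travel":[0,0,0.17],"turn":[0,0,0],"claw":1},{"travel":[0,0,0],"turn":[0,0,0],"claw":1},{"travel":[0,0,0],"turn":[0,0,0],"claw":1},{"travel":[0,0,0],"turn":[0,0,0],"claw":1}]' | head -4
python3 - <<'E'
from h import *
np.set_printoptions(precision=2,suppress=True)
p=ctrl.read_camera("wrist");cv2.imwrite("pics/w7.png",p["image"])
P=cloud(p,np.ones((384,512),bool));near=np.hypot(P[:,0]-535,P[:,1]+295)
Q=P[(P[:,2]>141)&(P[:,2]<150)&(near<30)];print("top",len(Q),cv2.minEnclosingCircle(Q[:,:2].astype(np.float32)),np.median(Q,0))
c=np.median(Q,0)
plan([c[0],c[1],101],-0.5)
E
```

```text
t: 23.2
ee_pos: [536.7, -296.5, 102.7]
tool_rot: [2.702, 1.6, 0.002]
force: [-0.3, -0.4, -0.7]
top 2699 ((537.1844482421875, -294.2690124511719), 12.030695915222168) [ 538.2  -292.3   145.81]
pos [ 536.6 -296.4  102.6] turn [ 0.02 -0.   -0.01] travel after [ 0.09 -0.01  0.03] t 23.25 F [0.5 1.  0.7] w 85.5 q7 0.17
```

```bash
python3 -m inch '[{"travel":[0.04,0,0.02],"turn":[0,0,0],"claw":1},{"travel":[0,0,0],"turn":[0,0,0],"claw":0},{"travel":[0,0,0],"turn":[0,0,0],"claw":0},{"travel":[0,0,0],"turn":[0,0,0],"claw":0},{"travel":[0,0,0],"turn":[0,0,0],"claw":0},{"travel":[0,0,0],"turn":[0,0,0],"claw":0},{"travel":[0,0,0],"turn":[0,0,0],"claw":0},{"travel":[0,0,0],"turn":[0,0,0],"claw":0},{"travel":[0,0,0],"turn":[0,0,0],"claw":0},{"travel":[0,0,0],"turn":[0,0,0],"claw":0}]' 60; python3 -m inch '[{"travel":[0,0,-0.04],"turn":[0,0,0],"claw":0},{"travel":[0,0,-0.1],"turn":[0,0,0],"claw":0},{"travel":[0,0,-0.3],"turn":[0,0,0],"claw":0},{"travel":[0,0,-0.4],"turn":[0,0,0],"claw":0},{"travel":[0,0,-0.4],"turn":[0,0,0],"claw":0},{"travel":[0,0,-0.4],"turn":[0,0,0],"claw":0},{"travel":[0,0,-0.2],"turn":[0,0,0],"claw":0},{"travel":[0,0,0],"turn":[0,0,0],"claw":0},{"travel":[0,0,0],"turn":[0,0,0],"claw":0}]'
python3 - <<'E'
from h import *
plan([578.7,126.8,190],-0.446)
p=ctrl.read_camera("scene");cv2.imwrite("pics/s2.png",p["image"]);print(p["shot"])
for t in ["nose_tip","probe_grip","probe"]:
    for m in ctrl.mark_of(p,t)[:2]: print(t,m["p"],np.array(m["pixel"]).round(1),px2w(p,*m["pixel"]).round(1))
E
```

```text
t: 24.25
ee_pos: [536.9, -294.4, 100.6]
tool_rot: [2.703, 1.601, 0.0]
force: [-1.1, 0.5, 2.9]
grip_width: 24.5
finger_force: 59.0
t: 25.15
ee_pos: [536.5, -294.0, 192.1]
tool_rot: [-2.702, -1.6, 0.001]
force: [0.1, 1.9, -2.9]
grip_width: 24.8
finger_force: 59.5
pos [ 536.5 -294.   192.1] turn [-0.01 -0.   -0.53] travel after [ 7.956 -2.868  0.041] t 25.15 F [ 0.1  1.9 -2.9] w 24.8 q7 0.12
11
nose_tip 0.74 [310.1 250.7] [ 506.5 -307.9   58.6]
probe_grip 0.64 [321.  198.4] [ 526.9 -303.8  233.6]
probe 0.64 [317.  226.2] [ 525.5 -305.3  136. ]
```

```bash
python3 -m inch '[{"travel":[0,0,-0.2],"turn":[0,0,-0.53],"claw":0},{"travel":[0.3,-0.11,-0.1],"turn":[0,0,0],"claw":0},{"travel":[0.66,-0.24,0],"turn":[0,0,0],"claw":0},{"travel":[0.66,-0.24,0],"turn":[0,0,0],"claw":0},{"travel":[0.66,-0.24,0],"turn":[0,0,0],"claw":0},{"travel":[0.66,-0.24,0],"turn":[0,0,0],"claw":0},{"travel":[0.66,-0.24,0],"turn":[0,0,0],"claw":0},{"travel":[0.66,-0.24,0],"turn":[0,0,0],"claw":0},{"travel":[0.66,-0.24,0],"turn":[0,0,0],"claw":0},{"travel":[0.66,-0.24,0],"turn":[0,0,0],"claw":0},{"travel":[0.66,-0.24,0],"turn":[0,0,0],"claw":0},{"travel":[0.66,-0.24,0],"turn":[0,0,0],"claw":0},{"travel":[0.66,-0.24,0],"turn":[0,0,0],"claw":0},{"travel":[0.36,-0.12,0],"turn":[0,0,0],"claw":0},{"travel":[0,0,0],"turn":[0,0,0],"claw":0},{"travel":[0,0,0],"turn":[0,0,0],"claw":0},{"travel":[0,0,0],"turn":[0,0,0],"claw":0}]' | head -2
cat > chk.py <<'E'
from h import *
import sys
np.set_printoptions(precision=2,suppress=True)
o=obs();t=o["ee_pos"]
plan([578.7,126.8,125],-0.446)
for n in ["scene","top","wrist"]:
    p=ctrl.read_camera(n);cv2.imwrite(f"pics/{n}_{sys.argv[1]}.png",p["image"])
    for k in ["nose_tip","spot_todo","probe_grip"]:
        for m in ctrl.mark_of(p,k)[:1]: print(n,k,round(m["p"],2),np.array(m["pixel"]),px2w(p,*m["pixel"]))
    r=ctrl.regions_of(p,"probe")
    if r:
        P=cloud(p,cv2.erode(r[0]["region"].astype(np.uint8),np.ones((3,3)))>0);P=P[np.hypot(*(P[:,:2]-t[:2]).T)<35]
        for a in range(-100,60,20):
            Q=P[(P[:,2]>t[2]+a)&(P[:,2]<t[2]+a+20)]
            if len(Q)>5: print("  slice",a,len(Q),np.median(Q,0)-t)
E
python3 chk.py 1
```

```text
t: 27.05
ee_pos: [578.2, 122.8, 207.2]
pos [578.2 122.8 207.2] turn [-0.    0.01 -0.03] travel after [ 0.08 -0.03  1.64] t 27.05 F [-0.5  0.4 -1.8] w 24.8 q7 -0.61
scene nose_tip 0.17 [198.  148.2] [579.98 154.08  40.3 ]
scene spot_todo 0.71 [207.1 157.8] [581.6  120.61  21.69]
  slice -80 9 [ -6.28 -11.8  -62.64]
  slice -60 33 [ -7.52 -11.22 -51.47]
  slice -40 41 [ -7.25 -12.66 -30.46]
  slice -20 39 [ -7.08 -12.19 -10.08]
  slice 0 36 [ -5.69 -13.19   9.91]
  slice 20 44 [ -6.91 -12.56  30.51]
  slice 40 29 [-5.03 -7.28 43.03]
top nose_tip 0.46 [158.4 167.5] [567.81 124.3  164.27]
top spot_todo 0.54 [165.8 172.9] [579.56 129.16  20.03]
top probe_grip 0.52 [155.7 159.1] [552.14  97.86 345.87]
wrist spot_todo 0.68 [259.4 170.1] [583.32 124.53  23.84]
wrist probe_grip 0.85 [254.  265.5] [582.92 134.51 248.76]
  slice -80 6 [  6.16  11.9  -60.92]
  slice -60 240 [  5.31  11.93 -48.94]
  slice -40 339 [  5.27  12.17 -28.15]
  slice -20 520 [ 5.98 12.21 -9.26]
  slice 0 782 [ 5.99 12.33 10.56]
  slice 20 1419 [ 5.81 12.06 32.76]
  slice 40 2719 [ 1.89  4.62 45.4 ]
```

```bash
python3 - <<'E'
import cv2,numpy as np
w=cv2.imread("pics/wrist_1.png")[80:330,130:390];s=cv2.imread("pics/scene_1.png")[90:200,150:265]
cv2.imwrite("pics/c1.png",np.hstack([cv2.resize(w,(400,384),interpolation=2),cv2.resize(s,(400,384),interpolation=2)]))
E
```

```text
(no output)
```

View pics/c1.png

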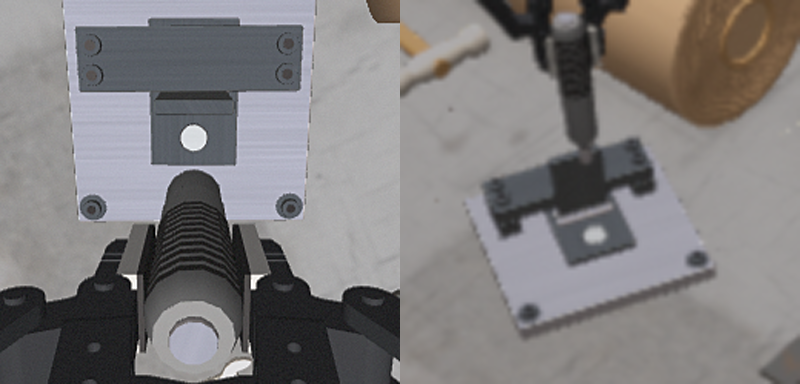

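The wrist crop shows the bright disc unobstructed at (193,138), just in front of the bar. The probe hangs upright in the hand. The scene crop shows the disc at (595,235).

```bash
python3 - <<'E'
from h import *
for n,(u,v),r in [("wrist",(255.5,169.8),16),("scene",(206.1,157.3),6)]:
    p=ctrl.read_camera(n);g=p["image"].min(2).astype(float)
    yy,xx=np.mgrid[:384,:512];m=((xx-u)**2+(yy-v)**2<r*r)
    w=np.clip(g-(g[m].max()+np.median(g[m]))/2,0,None)*m if n=="scene" else (m&(g>190)).astype(float)
    c=((xx*w).sum()/w.sum(),(yy*w).sum()/w.sum());x=px2w(p,*c,z=24)
    print(n,np.round(c,1),(w>0).sum(),x.round(1))
plan([x[0],x[1],125],-0.446)
E
```

```text
wrist [255.6 169.5] 210 [579.9 127.1  24. ]
scene [205.5 156.8] 24 [580.  125.3  24. ]
pos [578.2 124.9 207.4] turn [-0. -0.  0.] travel after [0.022 0.028 1.649] t 27.9 F [ 0.3  0.8 -3.1] w 24.6 q7 -0.61
```

```bash
python3 -m inch '[{"travel":[0.046,0.01,0],"turn":[0,0,0],"claw":0},{"travel":[0,0,0.3],"turn":[0,0,0],"claw":0},{"travel":[0,0,0.4],"turn":[0,0,0],"claw":0},{"travel":[0,0,0.4],"turn":[0,0,0],"claw":0},{"travel":[0,0,0.3],"turn":[0,0,0],"claw":0},{"travel":[0,0,0.2],"turn":[0,0,0],"claw":0},{"travel":[0,0,0.08],"turn":[0,0,0],"claw":0},{"travel":[0,0,0],"turn":[0,0,0],"claw":0},{"travel":[0,0,0],"turn":[0,0,0],"claw":0},{"travel":[0,0,0],"turn":[0,0,0],"claw":0}]'
python3 - <<'E'
from h import *
plan([579.6,126.8,120],-0.446)
p=ctrl.read_camera("scene");cv2.imwrite("pics/s3.png",p["image"])
for k in ["nose_tip","spot_todo"]:
    for m in ctrl.mark_of(p,k)[:1]: print(k,m["p"],m["pixel"],px2w(p,*m["pixel"],z=24).round(1))
p=ctrl.read_camera("wrist")
w=p["image"][100:300,150:360];s=cv2.imread("pics/s3.png")[100:190,160:250]
cv2.imwrite("pics/c2.png",np.hstack([cv2.resize(w,(400,400),interpolation=2),cv2.resize(s,(400,400),interpolation=2)]))
E
```

```text
t: 28.9
ee_pos: [580.3, 126.9, 124.4]
tool_rot: [2.658, 1.675, 0.003]
force: [0.6, -1.0, -2.3]
grip_width: 24.4
finger_force: 59.5
pos [580.3 126.9 124.4] turn [ 0.01 -0.01 -0.  ] travel after [-0.008 -0.013  0.087] t 28.9 F [ 0.6 -1.  -2.3] w 24.4 q7 -0.58
spot_todo 0.72 [208.4, 155.9] [588.  121.5  24. ]
```

View pics/c2.png

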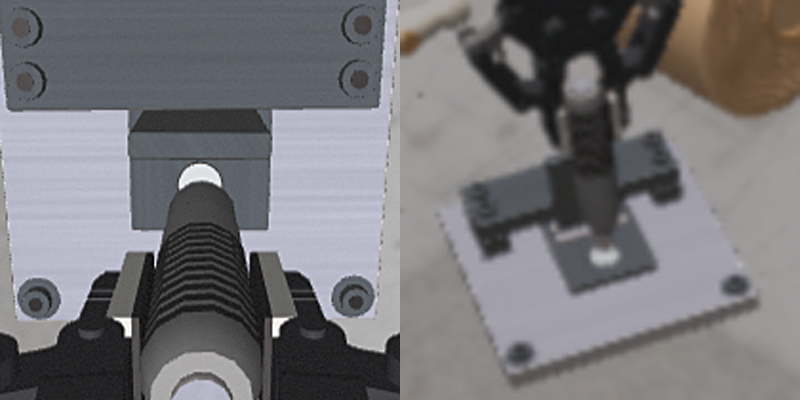

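The probe's nose comes down over the disc in both crops, at (200,180) and (604,257). I'll check numerically whether the probe has shifted in the hand, then press.

```bash
python3 - <<'E'
from h import *
p=ctrl.read_camera("wrist");d=p["depth"];cv2.imwrite("pics/wrist_2.png",p["image"])
t=obs()["ee_pos"];M=R.from_rotvec(obs()["tool_rot"]).as_matrix()
for v in range(190,330,12):
    row=d[v,200:310];E=np.array(p["extrinsics"])
    m=np.zeros(d.shape,bool);m[v,200:310]=1
    u=np.arange(200,310)
    P=np.array([px2w(p,x,v) for x in u]);Q=(P-t)@M
    k=(np.abs(Q[:,1])<16)&(np.abs(Q[:,0])<20)&(Q[:,2]<75)
    if k.sum()>5: print(v,u[k].min(),u[k].max(),"y",Q[k,1].min().round(1),Q[k,1].max().round(1),"z",np.median(Q[k,2]).round(1))
E
```

```text
202 239 272 y -10.8 11.9 z 38.7
214 236 274 y -11.3 11.7 z 15.0
226 221 287 y -15.8 15.6 z -4.0
238 218 291 y -15.5 15.9 z -18.6
250 214 294 y -15.7 15.9 z -30.1
262 210 297 y -15.8 15.9 z -37.9
274 206 301 y -15.9 15.7 z -42.9
286 200 309 y -15.1 15.6 z -45.4
298 200 309 y -13.9 14.8 z -47.4
310 200 309 y -13.5 14.8 z -47.7
322 200 309 y -13.3 14.7 z -81.5
```

```bash
python3 -m inch '[{"travel":[-0.005,-0.01,0.05],"turn":[0,0,0],"claw":0},{"travel":[0,0,0],"turn":[0,0,0],"claw":0},{"travel":[0,0,0],"turn":[0,0,0],"claw":0}]' | egrep 'ee_pos|^force'; for i in 1 2 3 4; do python3 -m inch '[{"travel":[0,0,0.02],"turn":[0,0,0],"claw":0},{"travel":[0,0,0],"turn":[0,0,0],"claw":0},{"travel":[0,0,0],"turn":[0,0,0],"claw":0}]' | egrep 'ee_pos|^force'; done
```

```text
ee_pos: [579.0, 126.7, 120.8]
force: [-0.5, 0.0, -3.0]
ee_pos: [579.1, 126.7, 119.9]
force: [0.5, -0.2, -1.7]
ee_pos: [579.3, 126.8, 119.2]
force: [-0.3, -0.3, -0.1]
ee_pos: [579.3, 126.8, 118.1]
force: [0.2, -0.1, 0.5]
ee_pos: [579.3, 126.7, 117.1]
force: [-0.3, -0.3, 1.6]
```

```bash
python3 -m inch '[{"travel":[0,0,0.03],"turn":[0,0,0],"claw":0},{"travel":[0,0,0],"turn":[0,0,0],"claw":0},{"travel":[0,0,0],"turn":[0,0,0],"claw":0}]' | egrep 'ee_pos|^force'; for i in 1 2 3 4 5 6; do python3 -m inch '[{"travel":[0,0,0],"turn":[0,0,0],"claw":0}]' | egrep 'ee_pos|^force'; done
```

```text
ee_pos: [579.3, 126.8, 115.6]
force: [-0.8, -0.3, 1.8]
ee_pos: [579.3, 126.7, 115.6]
force: [-0.1, -0.5, 1.6]
ee_pos: [579.3, 126.8, 115.6]
force: [-0.7, 0.4, 2.0]
ee_pos: [579.3, 126.8, 115.6]
force: [-0.2, -0.4, 2.8]
ee_pos: [579.3, 126.7, 115.6]
force: [0.6, 0.3, 2.4]
ee_pos: [579.2, 126.8, 115.5]
force: [-0.4, 0.8, 1.8]
ee_pos: [579.2, 126.7, 115.5]
force: [0.1, 0.1, 2.5]
```

```bash
python3 -m inch '[{"travel":[0,0,0.006],"turn":[0,0,0],"claw":0},{"travel":[0,0,0],"turn":[0,0,0],"claw":0},{"travel":[0,0,0],"turn":[0,0,0],"claw":0}]'
python3 - <<'E'
from h import *
p=ctrl.read_camera("scene");s=p["image"][100:190,160:250]
p=ctrl.read_camera("wrist");w=p["image"][100:300,150:360]
cv2.imwrite("pics/c3.png",np.hstack([cv2.resize(w,(400,400),interpolation=2),cv2.resize(s,(400,400),interpolation=2)]))
P=cloud(p,np.ones((384,512),bool));near=np.hypot(P[:,0]-592,P[:,1]-154)
Q=P[(P[:,2]>87)&(P[:,2]<97)&(near<27)];print("upright",len(Q),cv2.minAreaRect(Q[:,:2].astype(np.float32)))
E
```

```text
t: 31.85
ee_pos: [579.3, 126.7, 115.3]
tool_rot: [2.658, 1.675, 0.001]
force: [0.6, -0.1, 2.2]
grip_width: 24.7
finger_force: 59.8
upright 1376 ((588.4857788085938, 144.81512451171875), (29.708709716796875, 43.96351623535156), 64.57396697998047)
```

View pics/c3.png

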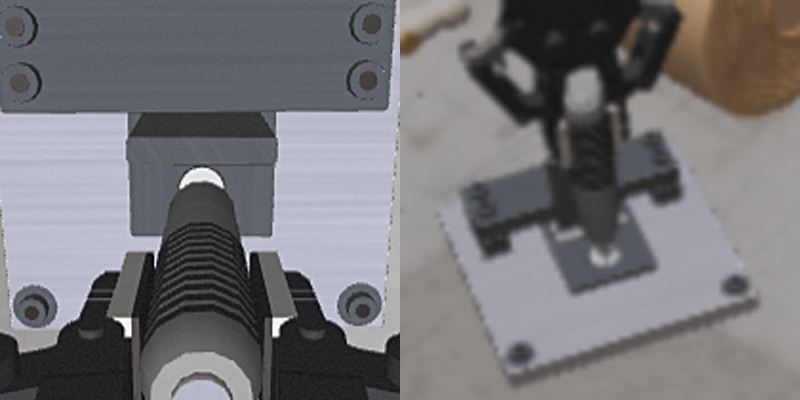

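The nose is standing in the middle of the bright disc, at (604,255) in the scene crop. The bracket is still square to the bar, and the spring force and travel agree with about half-way. Handing in.

```bash
python3 -c "
from rig import ctrl
print(ctrl.hand_in())"
```

```text
the job is handed in; nothing more can be done
None
```

I turned the bracket half round and seated it squarely against the bar, and handed the job in at about 32 s with the probe held upright in the untested ring and its nose pressed about half-way (about 4.7 N); the offcut, spanner and screwdriver were not touched, and the verdict was not shown.

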